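# Hold the fume extractor's sprung gate half open

### The arm

A 6-joint arm with a two-finger parallel gripper is mounted at the origin on the work surface. World frame = base frame: x ahead of the robot, y to its left, z up, the work surface at z = 0. Lengths are in m, angles in degrees, forces in N, time in s.
With the tool pointing down it reaches from about 0.375 to 0.825 m from the base axis. Payload 5.5 kg.
Tool frame: the origin (TCP) lies between the finger pads; the fingertips stand 25 mm ahead of it and the grasp point (between the pads) lies 6 mm ahead of it; z points along the fingers, y is the direction in which the jaws open and shut (so a half turn about z gives the same grasp; the last joint's range is limited). The gripper opens to 85 mm and grips with 20 to 120 N. Pads are 22 mm wide; open, the fingers measure 114 mm over their backs; the gripper's body (76 mm by 85 mm) begins 54 mm behind the grasp point. The pads swing forward as they close: fully open they stand 13 mm farther back than shut.
Start: joints at [69.729, 17.962, -2.699, 69.339, 0, 90], TCP at [0.208, 0.563, 0.256] pointing down, gripper open.
Joint ranges: [-152.73, 152.73], [-39.44, 99.34], [-58.76, 71.6], [-118.89, 123.64], [-81.53, 83.1], [-180, 180]. Speed limits (degrees/s): [136.94, 136.94, 172.46, 180, 180, 180].

### API

Orientations are given as a 3x3 rotation matrix whose columns are the frame's x, y, z axes.
In Python, from bench import observe, vision, workorder gives the robot as it stands.
- The arm moves only by the tool step_arm, never from a script. Its argument "increments" is a list that holds one entry, the list of rows, each a list of 4 numbers: the shift along the world's x, y, z in mm, then the turn about the world's z in rad. A call has 1 to 12 rows; each row shifts and turns the pose as measured when the row begins; what a row does not reach is not made up. A row lasts 1/10 s, in which the tool goes at most 50 mm and 8.59 degrees, less where a joint would pass 70% of its speed; a pose out of reach is approached as far as the arm can. A call with a gripper value outside its range is refused whole. "hand" is the opening in per cent of the stroke, from 0 (shut) to 100 (fully open), set as the call begins (left out, the last holds). The fingers move at their own pace and stop on an object; "squeeze" is the grip in N (left out, the last holds). Time passes only in rows, so rows that do not move let the fingers close. It gives the time, the measured TCP pose, the force and the opening at its end, in the units of the state.
- observe(): the state, without advancing time (a new reading comes with each control period).
- vision.camera(name): name is "scene" or "top" or "wrist"; returns a dict with "image" (420x560x3 uint8, red, green, blue), "range_z" (420x560 float32, m along the optical axis (not along the pixel's ray), 0 where there is no reading), "fx", "fy", "cx", "cy" (pixels), "world_from_camera" (4x4, takes a point from camera to world coordinates). Camera axes: x right, y down, z forward; pixel columns grow to the right and rows downward; lengths in m; the calibration is good to about 2 mm. A picture is of the moment at which its call begins.
- workorder.sign_off(): hands the job in, once; it reports no verdict.
The state is a dict: "time_s": time; "qpos": joint angles; "qd": joint speeds; "joint_efforts": joint torques, N m; "position": TCP position; "ee_rot": TCP orientation; "wrist_force": force on the tool from outside, world axes, zero at the start; "ft_torque": the same for the moment, N m; "grip_width": opening from 0.0 (shut) to 1.0 (fully open).
Only numpy, scipy, OpenCV 4.12 (cv2) and the standard library are available. Lean on these libraries where they do the work, as an engineer would, in place of code of your own. Each camera call takes 0.05 s, during which the arm holds its last target.

### The job

The portable fume extractor on the bench is to be checked at half suction. Swing its steadying leg out from its side until it clicks home in its end detent, then slide the sprung gate on top to half of its travel and keep it there: the program finishes while the gripper is still holding the gate half open, with the leg still out. Leave the other things on the bench where they are.

Things in the scene. Friction and masses are not known exactly. Their poses are not given: they have to be found in the camera images.
- extractor: Green box-shaped fume extractor, 160 (its x) x 220 (its y) x 85 mm high, too heavy to move. Origin at the centre of its underside on the bench, z up, x towards the hose stub on the back. On its top the gate slides along its y between two low rails (tops 95 mm above the bench); its steadying leg is on its +y side. Three thin marks on the top, on the -x side of the rail, show where the tab stands with the gate shut, half open (the longer mark) and fully open.
- leg_hinge (a point): Point on the leg's vertical hinge axis, 35 mm above the bench, 45 mm out from the extractor's +y side (extractor frame: x -60, y 155 mm). A small sprung brass detent ball bears on the hinge hub from the -x side, 35 mm above the bench.
- leg_post (a point): Gripping point, on the axis of the upright round steel post on the leg's free end: post diameter 18 mm, from 34 to 94 mm above the bench; the point lies 75 mm above the bench, 100 mm from the hinge axis. Below it the leg is a flat bar 18 mm wide (top 35 mm above the bench), with a rubber foot, diameter 34 mm, under the post. With the leg folded the post's axis stands 45 mm from the extractor's side.
- leg (a joint): Angle of the leg, rad: 0 folded, parallel to the extractor's side and pointing along the extractor's +x; it swings anticlockwise from above (positive about z) and points along the extractor's +y, straight out from the side, at 1.57, where the detent seats it; hard stop at 1.6. Starts nearly folded and moves easily up to 1.0; then the detent resists with up to about 4 N at the post until 1.29, and beyond that it pushes the leg on and keeps it out at 1.5 to 1.6.
- gate_tab (a point): Gripping point in the upright steel tab in the middle of the gate plate: tab 12 mm thick (along the extractor's y), 45 mm wide (along x), from 91 to 136 mm above the bench; the point lies 117 mm above the bench. The gate plate around it is 105 x 80 mm, its top 91 mm above the bench.
- gate (a joint): Travel of the gate, m: 0 shut (as it starts), sliding along the extractor's +y, 0.070 fully open, so half travel is 0.035. A spring pulls it shut: 4 N when shut, about 10 N at half, about 17 N fully open; it snaps shut when let go.
- grease_tin: Bystander, to be left alone: squat grey tin, diameter 60 mm, 55 mm high, beside the leg's sweep. Origin at its underside.
- screwdriver: Bystander, to be left alone: screwdriver lying in front of the extractor. Origin at its underside.
- hammer: Bystander, to be left alone: hammer lying on the left of the bench. Origin at its underside.
- wrench: Bystander, to be left alone: wrench lying at the front right. Origin at its underside.
- collar: Bystander, to be left alone: thick steel ring, 60 mm across and 22 mm high, behind the extractor. Origin at its underside.
- jar: Bystander, to be left alone: amber jar, 56 mm across and 90 mm high, to the right. Origin at its underside.
- nut_tray: Bystander, to be left alone: open steel tray 120 x 160 x 35 mm, far right. Origin at its underside.

How it is judged:
By the outcome, as a careful person would: the job done as asked, in the order asked, and still so for the second after the job is handed in, while the arm keeps its last pose, push and grip.
It also fails if it takes over 48 s, if anything falls off the work surface, if the arm or the gripper's body presses on something with over 40 N, if the wrist force passes 120 N, or if a joint passes its speed limit or range.

## Working session

There is one attempt and no reset: what is moved stays moved. The work goes in short steps, Python scripts to look and compute and a tool call to move; the robot and the scene stay as the last step left them, time stands still between calls to the robot, and variables do not carry over. Pictures are saved under pics/ and viewed, and the job is handed in when it is done.

Besides the shell and the picture viewer there is one more tool, called after ">>>" in YAML: its name, and indented under it one key for each argument. step_arm: Moves the arm, as the interface text tells. Its arguments: {"type":"object","properties":{"increments":{"type":"array","items":{"type":"array","items":{"type":"array","items":{"type":"number"}}}},"hand":{"type":"number"},"squeeze":{"type":"number"}},"required":["increments"]}

```bash
mkdir -p pics; cat > h.py <<'E'
import numpy as np, cv2
from bench import observe, vision, workorder
def snap(n,f):
    c=vision.camera(n); np.savez(''+f+'.npz',**{k:np.asarray(v) for k,v in c.items()})
    cv2.imwrite('pics/'+f+'.png',c['image'][:,:,::-1]); return c
def load(f): return dict(np.load(''+f+'.npz'))
def px(c,u,v,r=1):
    p=c['range_z'][v-r:v+r+1,u-r:u+r+1]; z=np.median(p[p>0])
    return (c['world_from_camera']@np.array([(u-c['cx'])/c['fx']*z,(v-c['cy'])/c['fy']*z,z,1]))[:3]
def pz(c,u,v,h):
    T=c['world_from_camera']; d=T[:3,:3]@np.array([(u-c['cx'])/c['fx'],(v-c['cy'])/c['fy'],1]); o=T[:3,3]
    return o+d*(h-o[2])/d[2]
E
python3 - <<'E'
from h import *
np.set_printoptions(precision=4,suppress=True)
for n in ['top','scene']: 
    c=snap(n,n+'1'); print(c['world_from_camera'],c['fx'])
print(observe())
E
```

```text
[[ 0.0145 -0.9917  0.1279  0.4343]
 [-0.9997 -0.0119  0.0211 -0.0385]
 [-0.0194 -0.1282 -0.9916  1.3513]
 [ 0.      0.      0.      1.    ]] 453.5005728766898
[[ 0.8455  0.4015 -0.3521  0.9559]
 [ 0.534  -0.6258  0.5686 -0.6211]
 [ 0.0079 -0.6688 -0.7434  0.8803]
 [ 0.      0.      0.      1.    ]] 386.2704217238078
{'time_s': 0.1, 'qpos': array([69.728 , 18.0003, -2.7475, 69.3387,  0.0004, 90.0008]), 'qd': array([ 0.0079, -0.1496,  0.0607, -0.0257,  0.0269,  0.0218]), 'joint_efforts': array([ -0.0001, -54.0768,  34.0542,   0.0112,   0.    ,  -0.    ]), 'position': array([0.2077, 0.5624, 0.2555]), 'ee_rot': array([[-0.9381,  0.3465, -0.0005],
       [ 0.3465,  0.9381, -0.0014],
       [ 0.    , -0.0015, -1.    ]]), 'wrist_force': array([-0.2659,  0.4243, -0.1294]), 'ft_torque': array([0.0085, 0.0218, 0.0349]), 'grip_width': 1.0005502983093308}
```

View pics/top1.png

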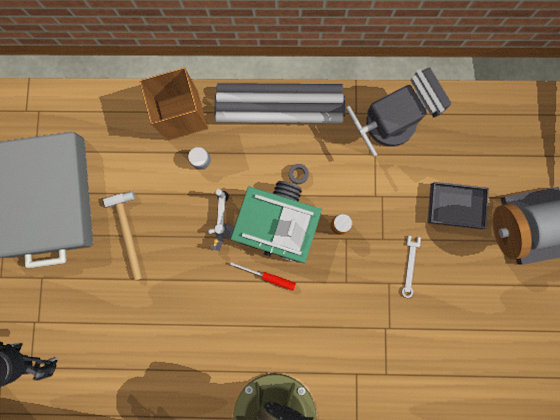

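View pics/scene1.png

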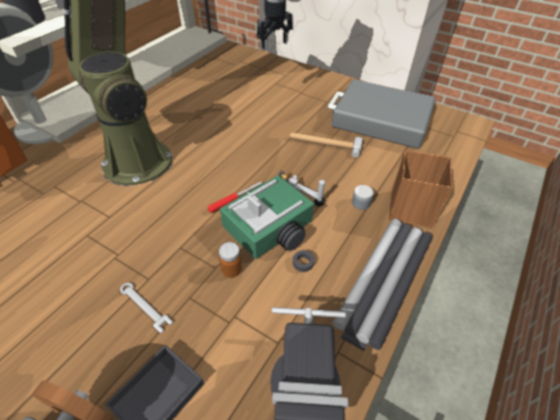

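The top view shows the extractor around (277,225), with the hose at (288,190). The leg is on its left, with the hinge at about (218,235) and the post at about (221,195). The tin is at (199,158) and the gate tab at about (290,228). I'll enlarge this area.

```bash
python3 - <<'E'
from h import *
im=cv2.imread('pics/top1.png')
cv2.imwrite('pics/top1c.png',cv2.resize(im[140:290,180:360],None,fx=4.4,fy=4,interpolation=cv2.INTER_CUBIC)[:600,:800] if 0 else cv2.resize(im[140:290,180:360],None,fx=4,fy=4,interpolation=cv2.INTER_CUBIC))
im=cv2.imread('pics/scene1.png')
cv2.imwrite('pics/scene1c.png',cv2.resize(im[160:280,200:390],None,fx=4,fy=4,interpolation=cv2.INTER_CUBIC))
E
```

```text
(no output)
```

View pics/top1c.png

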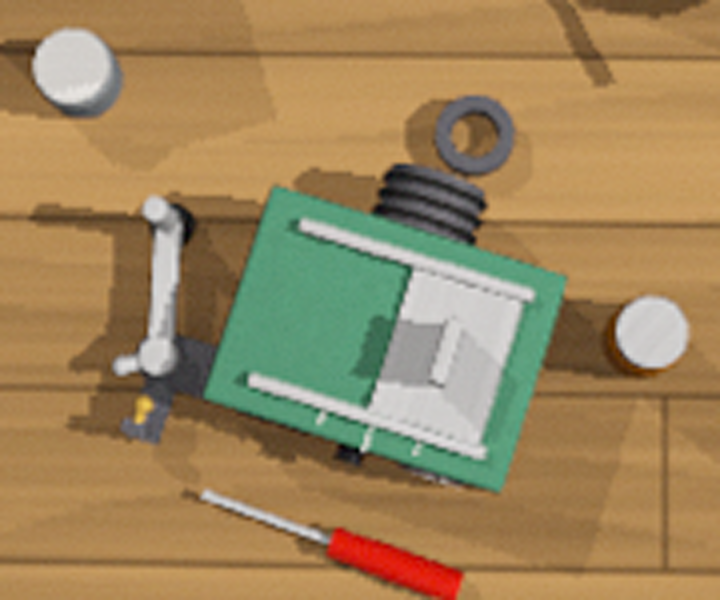

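View pics/scene1c.png

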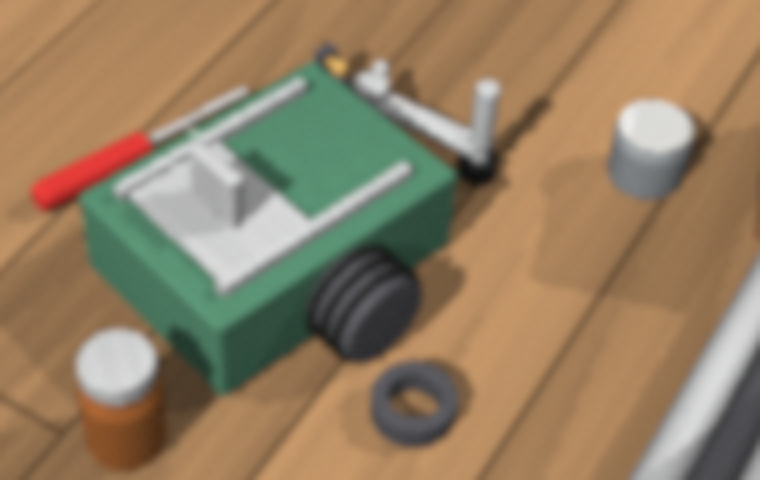

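The box-top corners in the crop are (278,187), (567,275), (500,492) and (207,398). The hinge is at about (158,355), the post top at about (155,210), and the tab top at about (447,350). The marks are at (321,417), (367,438) and (417,449). Next I'll fit the extractor pose.

```bash
cat >> h.py <<'E'
def fit(L,W):
    L=np.array(L);W=np.array(W);a=L.mean(0);b=W.mean(0);P=L-a;Q=W-b
    th=np.arctan2((P[:,0]*Q[:,1]-P[:,1]*Q[:,0]).sum(),(P*Q).sum());R=np.array([[np.cos(th),-np.sin(th)],[np.sin(th),np.cos(th)]])
    return th,R,b-R@a
E
python3 - <<'E'
from h import *
np.set_printoptions(precision=4,suppress=True)
c=load('top1')
g=lambda u,v,h: pz(c,180+(u-1.5)/4,140+(v-1.5)/4,h)[:2]
W=[g(278,187,.085),g(567,275,.085),g(500,492,.085),g(207,398,.085)]
L=[[.08,.11],[.08,-.11],[-.08,-.11],[-.08,.11]]
th,R,t=fit(L,W);print(np.degrees(th),t,[R@l+t-w for l,w in zip(L,W)])
print('depth corner h',px(c,240,220),px(c,272,205))
f=lambda x,y:R@[x,y]+t
print('hinge',f(-.06,.155),'obs hub',g(158,355,.05),'post top obs',g(155,210,.094))
pt=g(155,210,.094); d=R.T@(pt-f(-.06,.155)); print('leg angle',np.arctan2(d[1],d[0]),np.linalg.norm(d))
print('tab obs',R.T@(g(447,350,.136)-t), 'tin',g(75,70,.055),'local',R.T@(g(75,70,.055)-t))
print('marks',[R.T@(g(u,v,.085)-t) for u,v in[(321,417),(367,438),(417,449)]])
print(f(0,-.05), 'post final',f(-.06,.255))
np.savez('pose',th=th,R=R,t=t)
E
```

```text
-16.75236833494301 [ 0.5391 -0.0004] [array([0.0028, 0.003 ]), array([-0.0003, -0.0031]), array([-0.0019, -0.0028]), array([-0.0006,  0.0029])]
depth corner h [0.5486 0.1022 0.0859] [0.5922 0.0132 0.0849]
hinge [0.5263 0.1653] obs hub [0.5269 0.1659] post top obs [0.6258 0.1643]
leg angle 0.2821294371546479 0.09944053851091668
tab obs [ 0.0001 -0.0434] tin [0.7348 0.2328] local [0.1202 0.2796]
marks [array([-0.0672,  0.0273]), array([-0.0714, -0.0077]), array([-0.0681, -0.0431])]
[ 0.5247 -0.0482] post final [0.5551 0.2611]
```

The extractor pose fits well: yaw is -16.75° and the hinge is at (0.526,0.165). The post is at (0.626,0.164), which puts the leg at 0.28 rad. I'll move above the post with the jaws tangential to its swing.

>>> step_arm:
  increments:
    - [[35,-33,-3,0.03],[35,-33,-3,0.03],[35,-33,-3,0.03],[35,-33,-3,0.03],[35,-33,-3,0.03],[35,-33,-3,0.03],[35,-33,-3,0.03],[35,-33,-3,0.03],[35,-33,-3,0.03],[35,-33,-3,0.03],[35,-33,-3,0.03],[33,-35,-3,0.02]]
  hand: 100
  squeeze: 40

```text
time_s: 1.3
position: [0.6318, 0.151, 0.2137]
ee_rot: [[-1.0, -0.023, -0.005], [-0.023, 1.0, -0.003], [0.005, -0.003, -1.0]]
wrist_force: [0.9, 0.8, 1.0]
grip_width: 1.003
```

>>> step_arm:
  increments:
    - [[-6,13,0,0],[0,0,0,0],[0,0,0,0]]

```text
time_s: 1.6
position: [0.6287, 0.1576, 0.2106]
ee_rot: [[-1.0, -0.014, -0.008], [-0.014, 1.0, -0.006], [0.008, -0.006, -1.0]]
wrist_force: [0.2, -0.1, -0.5]
grip_width: 1.001
```

```bash
python3 - <<'E'
from h import *
np.set_printoptions(precision=4,suppress=True)
c=snap('wrist','w1');print(c['world_from_camera'],c['fx'],c['cx'],c['cy']);print(observe()['position'])
E
```

```text
[[-0.013   0.9518  0.3065  0.5489]
 [ 0.9999  0.0142 -0.0017  0.1566]
 [-0.0059  0.3064 -0.9519  0.3293]
 [ 0.      0.      0.      1.    ]] 350.26006238732145 282.16954879721743 211.21644463719667
[0.6284 0.158  0.2107]
```

View pics/w1.png

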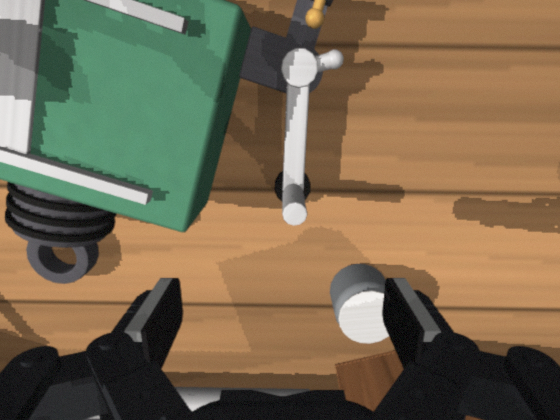

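The wrist view shows the post top at (295,214), the hub at (300,68), the tin to the right at (362,310), and the extractor corner at (186,231).

```bash
python3 - <<'E'
from h import *
np.set_printoptions(precision=4,suppress=True)
c=load('w1');p=np.load('pose.npz')
print('post',pz(c,294,213.5,.094),px(c,294,213)); print('corner',pz(c,186,231,.085), p['R']@[.08,.11]+p['t']); print('corner2 pred', p['R']@[-.08,.11]+p['t'], 'hub',pz(c,300,68,.05),px(c,300,68))
E
```

```text
post [0.6263 0.1645 0.094 ] [0.6257 0.1645 0.0946]
corner [0.6442 0.0844 0.085 ] [0.6474 0.0819]
corner2 pred [0.4942 0.128 ] hub [0.5273 0.1678 0.05  ] [0.5271 0.1679 0.0467]
```

>>> step_arm:
  increments:
    - [[-3,7,0,0],[0,0,-25,0],[0,0,-25,0],[0,0,-25,0],[0,0,-20,0],[0,0,-15,0],[0,0,0,0]]

```text
time_s: 2.35
position: [0.6207, 0.1748, 0.1007]
ee_rot: [[-1.0, -0.026, -0.004], [-0.026, 1.0, -0.003], [0.004, -0.003, -1.0]]
wrist_force: [0.8, -0.0, -0.8]
grip_width: 1.002
```

>>> step_arm:
  increments:
    - [[5,-10,-10,0],[0,0,0,0],[0,0,-8,0],[0,0,0,0]]

```text
time_s: 2.75
position: [0.6268, 0.1661, 0.0843]
ee_rot: [[-1.0, -0.029, -0.0], [-0.029, 1.0, -0.002], [0.0, -0.002, -1.0]]
wrist_force: [-0.5, -0.1, -0.5]
grip_width: 0.999
```

Now close on the post.

>>> step_arm:
  increments:
    - [[-1,-1,-3,0],[0,0,0,0],[0,0,0,0],[0,0,0,0],[0,0,0,0],[0,0,0,0],[0,0,0,0],[0,0,0,0]]
  hand: 0
  squeeze: 35

```text
time_s: 3.55
position: [0.6267, 0.1652, 0.0826]
ee_rot: [[-1.0, -0.028, 0.002], [-0.028, 1.0, -0.002], [-0.002, -0.002, -1.0]]
wrist_force: [-0.3, 0.0, -0.4]
grip_width: 0.196
```

>>> step_arm:
  increments:
    - [[-0.5,10,0,0.1],[-1.5,9.9,0,0.1],[-2.5,9.7,0,0.1],[0,0,0,0]]

```text
time_s: 3.95
position: [0.6227, 0.1958, 0.0825]
ee_rot: [[-0.944, -0.331, 0.003], [-0.331, 0.944, 0.001], [-0.003, -0.0, -1.0]]
wrist_force: [-0.9, 0.9, 1.2]
grip_width: 0.202
```

```bash
cat > st.py <<'E'
from h import *
np.set_printoptions(precision=4,suppress=True)
o=observe();p=np.load('pose.npz');h=np.array([.5268,.1665]);d=o['position'][:2]-h
a=np.arctan2(d[1],d[0]);y=np.arctan2(o['ee_rot'][1,1],o['ee_rot'][0,1])
print('leg',a-p['th'],'world',a,'r',np.hypot(*d),'yaw-tan',y-a-np.pi/2,o['position'],o['wrist_force'],o['grip_width'],o['time_s'])
# next arc waypoints
for k in range(1,7):
    b=a+.1*k; print(k,(h+.1*np.array([np.cos(b),np.sin(b)])-o['position'][:2])*1e3)
E
python3 st.py
```

```text
leg 0.589066201417096 world 0.29668221646550025 r 0.10029861417650447 yaw-tan 0.04036699234072527 [0.6227 0.1958 0.0825] [-0.8867  0.8798  1.167 ] 0.20207070340202868 3.95
1 [-3.6819  9.3138]
2 [-7.9999 18.3289]
3 [-13.1963  26.8679]
4 [-19.2192  34.8455]
5 [-26.0084  42.1819]
6 [-33.4962  48.8038]
```

The leg follows cleanly with low forces, so I'll carry on.

>>> step_arm:
  increments:
    - [[-3.7,9.3,0,0.1],[-4.3,9.0,0,0.1],[-5.2,8.5,0,0.1],[-6.0,8.0,0,0.08],[0,0,0,0]]

```text
time_s: 4.45
position: [0.605, 0.2301, 0.0826]
ee_rot: [[-0.754, -0.657, 0.005], [-0.657, 0.754, 0.001], [-0.005, -0.003, -1.0]]
wrist_force: [1.7, -0.9, -1.3]
grip_width: 0.204
```

```bash
python3 st.py
```

```text
leg 0.9756615450269924 world 0.6832775600753966 r 0.10077749805583104 yaw-tan 0.033887417787858976 [0.605  0.2301 0.0826] [ 1.664  -0.8594 -1.3175] 0.20434127581088127 4.45
1 [-7.2933  6.9359]
2 [-14.6916  13.6576]
3 [-22.724   19.6072]
4 [-31.3102  24.7251]
5 [-40.3645  28.9603]
6 [-49.7963  32.2704]
```

>>> step_arm:
  increments:
    - [[-7.3,6.9,0,0.08],[-7.4,6.7,0,0.1],[-8.0,6.0,0,0.1],[-8.6,5.1,0,0.1],[0,0,0,0]]

```text
time_s: 4.95
position: [0.5781, 0.2536, 0.0826]
ee_rot: [[-0.464, -0.886, 0.011], [-0.886, 0.464, 0.007], [-0.011, -0.006, -1.0]]
wrist_force: [-1.0, 3.1, -0.7]
grip_width: 0.201
```

```bash
python3 st.py
```

```text
leg 1.3308634354258806 world 1.038479450474285 r 0.10107343012257779 yaw-tan 0.049716377088430574 [0.5781 0.2536 0.0826] [-1.0002  3.1454 -0.7074] 0.20111242857230158 4.95
1 [-9.4003  3.7115]
2 [-18.6745   7.4407]
3 [-28.2746  10.2253]
4 [-38.1048  12.0376]
5 [-48.0668  12.8595]
6 [-58.061   12.6828]
```

>>> step_arm:
  increments:
    - [[-9.4,3.9,0,0.08],[-9.3,3.5,0,0.08],[-3,1,0,0.03],[0,0,0,0],[0,0,0,0]]

```text
time_s: 5.45
position: [0.5586, 0.2628, 0.0826]
ee_rot: [[-0.3, -0.954, 0.011], [-0.954, 0.3, 0.014], [-0.016, -0.006, -1.0]]
wrist_force: [-0.1, 4.3, -1.3]
grip_width: 0.2
```

```bash
python3 st.py
```

```text
leg 1.5446313170588066 world 1.2522473321072107 r 0.1013774524913546 yaw-tan 0.013880325253975201 [0.5586 0.2628 0.0826] [-0.1096  4.2666 -1.33  ] 0.19978494093721016 5.45
1 [-10.069    1.3441]
2 [-19.9231   3.0209]
3 [-29.8955   3.7056]
4 [-39.8864   3.3912]
5 [-49.796   2.081]
6 [-59.5253  -0.2119]
```

Nudge to about 1.575, then open and look.

>>> step_arm:
  increments:
    - [[-4,0,0,0.02],[0,0,0,0],[0,0,0,0],[0,0,0,0]]

```text
time_s: 5.85
position: [0.5556, 0.2634, 0.0826]
ee_rot: [[-0.285, -0.958, 0.011], [-0.958, 0.285, 0.017], [-0.019, -0.005, -1.0]]
wrist_force: [-1.7, 4.0, -1.6]
grip_width: 0.197
```

```bash
python3 st.py
```

```text
leg 1.574027260920066 world 1.2816432759684704 r 0.10112503220702329 yaw-tan -0.00024326869412871766 [0.5556 0.2634 0.0826] [-1.7462  4.0201 -1.5781] 0.19669805445261454 5.85
1 [-10.0321   1.2895]
2 [-19.9313   2.676 ]
3 [-29.9195   3.0672]
4 [-39.8969   2.4594]
5 [-49.7637   0.8585]
6 [-59.4214  -1.7194]
```

>>> step_arm:
  increments:
    - [[0,0,0,0],[0,0,0,0],[0,0,0,0],[0,0,0,0],[0,0,0,0],[0,0,0,0],[0,0,20,0],[0,0,30,0],[0,0,30,0],[0,0,30,0],[0,0,0,0]]
  hand: 80

```text
time_s: 6.95
position: [0.5559, 0.259, 0.1953]
ee_rot: [[-0.29, -0.957, 0.011], [-0.957, 0.29, 0.009], [-0.012, -0.008, -1.0]]
wrist_force: [-0.2, -0.3, 0.1]
grip_width: 0.802
```

```bash
python3 - <<'E'
from h import *
np.set_printoptions(precision=4,suppress=True)
c=snap('wrist','w2');snap('top','top2')
im=cv2.imread('pics/top2.png')
cv2.imwrite('pics/top2c.png',cv2.resize(im[140:290,180:360],None,fx=4,fy=4,interpolation=cv2.INTER_CUBIC))
E
```

```text
(no output)
```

View pics/w2.png

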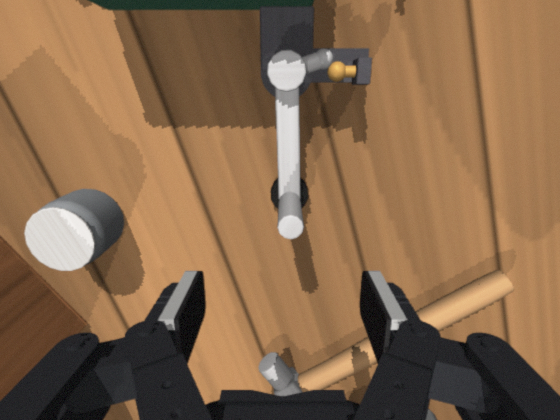

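View pics/top2c.png

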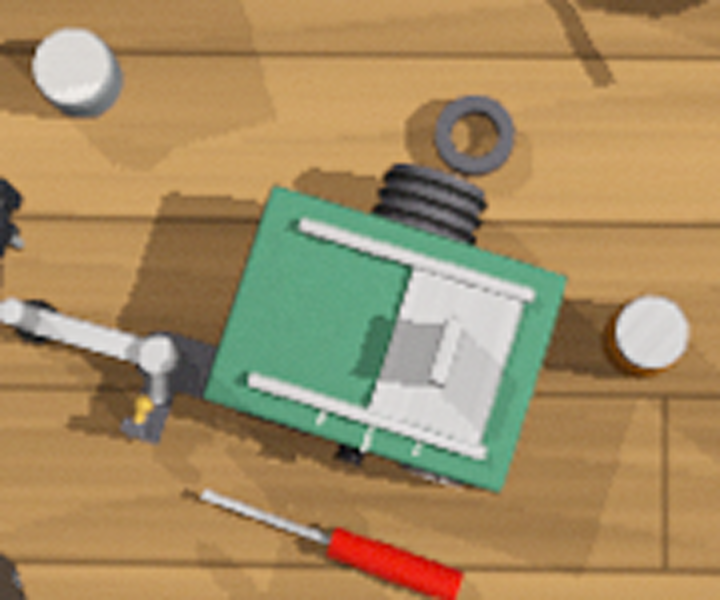

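The leg now points straight out: post top at (290,228) and hub at (287,70) in the wrist view. The hub lug faces the brass ball at (338,71). The tin hasn't moved. I'll measure the leg angle.

```bash
python3 - <<'E'
from h import *
np.set_printoptions(precision=4,suppress=True)
c=load('w2');p=np.load('pose.npz')
a=pz(c,290,227,.094)[:2];b=pz(c,287,70,.047)[:2];d=a-b
print(a,b,np.hypot(*d),np.arctan2(d[1],d[0])-p['th'])
for q in [(290,227)]:print(px(c,*q))
c=load('top2');g=lambda u,v,h: pz(c,180+(u-1.5)/4,140+(v-1.5)/4,h)[:2]
a=g(11,312,.094);b=g(157,354,.047);d=a-b;print(a,b,np.hypot(*d),np.arctan2(d[1],d[0])-p['th'])
R,t=p['R'],p['t'];print('tab shut',R@[0,-.043]+t,'half',R@[0,-.008]+t,'dir',R@[0,1])
E
```

```text
[0.5528 0.2637] [0.5259 0.1673] 0.10011907774538259 1.590859323022959
[0.5528 0.2635 0.0946]
[0.5525 0.263 ] [0.5278 0.1671] 0.09901237655288884 1.6112383738801515
tab shut [ 0.5267 -0.0415] half [ 0.5368 -0.008 ] dir [0.2882 0.9576]
```

The leg measures about 1.59 rad from the camera, so it is seated. Next I'll move to the gate tab, turning the jaws to the extractor's y axis.

>>> step_arm:
  increments:
    - [[-2,-25,4,-0.13],[-2,-25,4,-0.13],[-2,-25,4,-0.13],[-2,-25,4,-0.13],[-2,-25,4,-0.13],[-2,-25,0,-0.13],[-3,-25,0,-0.13],[-3,-25,0,-0.13],[-3,-25,0,-0.13],[-3,-25,0,-0.13],[-3,-25,0,-0.13],[-2,-20,0,-0.1]]
  hand: 70

```text
time_s: 8.25
position: [0.5112, -0.0469, 0.1913]
ee_rot: [[-0.952, 0.305, -0.019], [0.305, 0.952, 0.008], [0.02, 0.001, -1.0]]
wrist_force: [0.2, 0.2, 0.0]
grip_width: 0.701
```

>>> step_arm:
  increments:
    - [[0,0,0,0],[0,0,0,0]]

```text
time_s: 8.45
position: [0.5089, -0.0489, 0.1884]
ee_rot: [[-0.951, 0.309, -0.024], [0.309, 0.951, 0.008], [0.025, 0.0, -1.0]]
wrist_force: [-0.1, 0.2, -0.3]
grip_width: 0.701
```

>>> step_arm:
  increments:
    - [[16,6,0,0.02],[0,0,0,0],[0,0,0,0]]

```text
time_s: 8.75
position: [0.5235, -0.0408, 0.186]
ee_rot: [[-0.958, 0.285, -0.028], [0.284, 0.959, 0.008], [0.029, -0.0, -1.0]]
wrist_force: [0.3, -0.3, -0.4]
grip_width: 0.698
```

```bash
python3 - <<'E'
from h import *
c=snap('wrist','w3');o=observe();print(o['position'],o['ee_rot'],o['qpos'])
E
```

```text
[ 0.52363647 -0.04070949  0.18604584] [[-9.58239798e-01  2.84607950e-01 -2.78353060e-02]
 [ 2.84490880e-01  9.58643993e-01  8.16296607e-03]
 [ 2.90073939e-02 -9.68117415e-05 -9.99579192e-01]] [ -4.6417894   13.56310138 -17.96842418  60.09618553   0.3371071
  11.88891771]
```

View pics/w3.png

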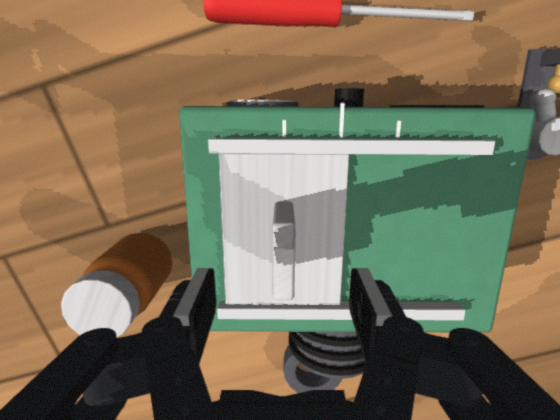

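The tab's top face runs from about (284,248) to (283,298), midway between the fingers. The marks are at (284,128), (342,120) and (398,128).

```bash
python3 - <<'E'
from h import *
np.set_printoptions(precision=4,suppress=True)
c=load('w3');p=np.load('pose.npz');R,t=p['R'],p['t']
for u,v in [(283,255),(283,270),(283,295),(275,280),(291,280)]: w=px(c,u,v,1);print(u,v,w,R.T@(w[:2]-t))
for u,v in[(284,128),(342,120),(398,128)]: print(R.T@(pz(c,u,v,.085)[:2]-t))
W=[pz(c,u,v,.085)[:2] for u,v in [(183,108),(531,110),(494,330),(196,330)]]
for w in W[:2]: print('corner',R.T@(w-t))
im=cv2.imread('pics/w3.png');cv2.imwrite('pics/w3c.png',cv2.resize(im[190:320,210:360],None,fx=4.5,fy=4.5,interpolation=cv2.INTER_CUBIC))
E
```

```text
283 255 [ 0.5212 -0.0403  0.1364] [-0.0056 -0.0434]
283 270 [ 0.5295 -0.0428  0.1365] [ 0.003  -0.0434]
283 295 [ 0.5438 -0.0471  0.1365] [ 0.018  -0.0433]
275 280 [ 0.5342 -0.0487  0.136 ] [ 0.0092 -0.0477]
291 280 [ 0.5365 -0.0404  0.1362] [ 0.0091 -0.0391]
[-0.0678 -0.0429]
[-0.0726 -0.0074]
[-0.068   0.0273]
corner [-0.0794 -0.1042]
corner [-0.0789  0.107 ]
```

View pics/w3c.png

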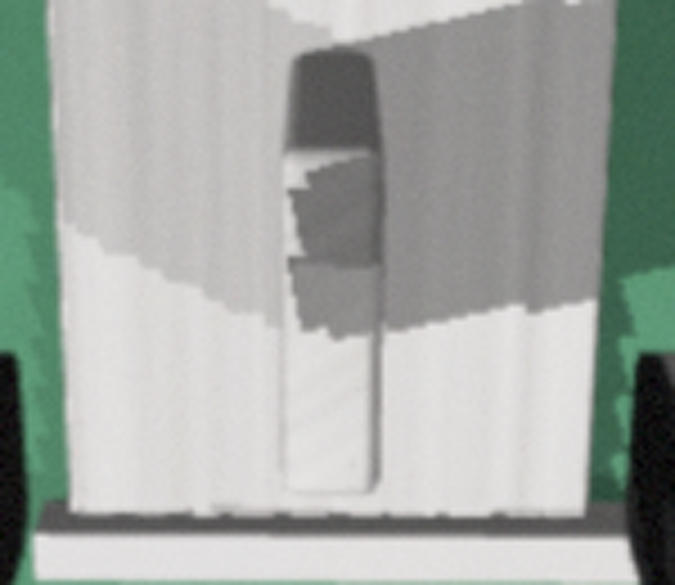

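>>> step_arm:
  increments:
    - [[2,-1,-5,0],[0,0,-20,0],[0,0,-18,0],[0,0,-10,0],[0,0,0,0],[0,0,0,0]]

```text
time_s: 9.4
position: [0.5246, -0.0409, 0.1309]
ee_rot: [[-0.959, 0.282, -0.028], [0.282, 0.959, 0.008], [0.029, -0.0, -1.0]]
wrist_force: [-0.0, -0.6, 0.1]
grip_width: 0.699
```

>>> step_arm:
  increments:
    - [[1,-1,-7,0.01],[0,0,0,0],[0,0,0,0]]

```text
time_s: 9.7
position: [0.5268, -0.0421, 0.1249]
ee_rot: [[-0.962, 0.272, -0.025], [0.272, 0.962, 0.007], [0.026, 0.0, -1.0]]
wrist_force: [0.2, 0.5, 0.3]
grip_width: 0.701
```

>>> step_arm:
  increments:
    - [[0,0,0,0],[0,0,0,0],[0,0,0,0],[0,0,0,0],[0,0,0,0],[0,0,0,0],[0,0,0,0],[0,0,0,0]]
  hand: 0
  squeeze: 80

```text
time_s: 10.5
position: [0.5276, -0.0415, 0.126]
ee_rot: [[-0.961, 0.274, -0.023], [0.274, 0.962, 0.009], [0.025, 0.002, -1.0]]
wrist_force: [-0.2, 1.9, 0.5]
grip_width: 0.132
```

Gripped: the opening is about 11 mm on the 12 mm tab. Now slide it open 35 mm.

>>> step_arm:
  increments:
    - [[2,6.5,0,0],[2,6.5,0,0],[2,6.5,0,0],[1.5,5,0,0],[0,0,0,0],[0,0,0,0]]

```text
time_s: 11.1
position: [0.5332, -0.0232, 0.126]
ee_rot: [[-0.96, 0.279, -0.028], [0.279, 0.96, -0.008], [0.025, -0.016, -1.0]]
wrist_force: [-2.1, -6.7, 1.5]
grip_width: 0.132
```

```bash
cat > gt.py <<'E'
from h import *
np.set_printoptions(precision=4,suppress=True)
p=np.load('pose.npz');R,t=p['R'],p['t'];o=observe()
print('travel tcp',(R.T@(o['position'][:2]-t)-R.T@(np.array([.5276,-.0415])-t))*1e3,o['position'],o['wrist_force'],o['grip_width'],o['time_s'])
E
python3 gt.py
```

```text
travel tcp [ 0.0388 19.1306] [ 0.5332 -0.0232  0.126 ] [-2.1226 -6.6975  1.4664] 0.13164877900757777 11.1
```

>>> step_arm:
  increments:
    - [[1.5,5,0,0],[1.5,5,0,0],[1.5,5,0,0]]

```text
time_s: 11.4
position: [0.5366, -0.0117, 0.126]
ee_rot: [[-0.959, 0.282, -0.03], [0.282, 0.959, -0.016], [0.025, -0.024, -0.999]]
wrist_force: [-2.0, -9.7, 0.7]
grip_width: 0.131
```

```bash
python3 gt.py
```

```text
travel tcp [ 0.0478 31.1278] [ 0.5366 -0.0117  0.126 ] [-2.0083 -9.6688  0.7016] 0.13091659366090747 11.4
```

>>> step_arm:
  increments:
    - [[1.3,4.5,0,0]]

```text
time_s: 11.5
position: [0.5376, -0.0084, 0.1261]
ee_rot: [[-0.959, 0.282, -0.031], [0.283, 0.959, -0.018], [0.025, -0.026, -0.999]]
wrist_force: [-1.8, -10.6, 1.2]
grip_width: 0.127
```

```bash
python3 gt.py; python3 - <<'E'
from h import *
snap('wrist','w4')
E
python3 gt.py
```

```text
travel tcp [ 0.0563 34.612 ] [ 0.5376 -0.0084  0.1261] [ -1.7995 -10.5773   1.202 ] 0.12748772950176218 11.5
travel tcp [ 0.0411 35.1349] [ 0.5378 -0.0079  0.126 ] [-2.2261 -8.6282  2.2655] 0.1255505369039381 11.55
```

View pics/w4.png

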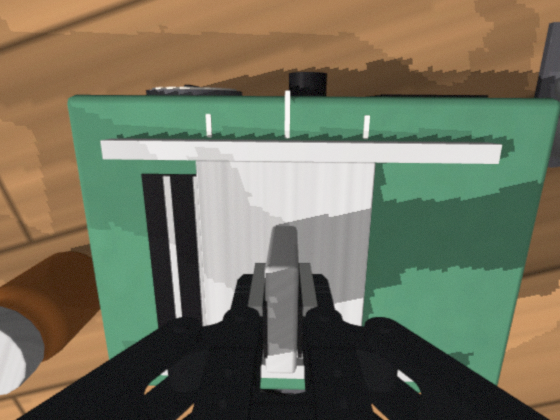

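The gate is open, with the long (half) mark at (288,115) and the tab at about (284,250). I'll check the settled position from plate-edge displacement, and check the leg again.

```bash
python3 - <<'E'
from h import *
p=np.load('pose.npz');R,t=p['R'],p['t']
for i in range(3):snap('wrist','w5')
snap('top','top3');snap('scene','sc3')
im=cv2.imread('pics/top3.png');cv2.imwrite('pics/top3c.png',cv2.resize(im[140:290,160:360],None,fx=4,fy=4,interpolation=cv2.INTER_CUBIC))
# plate +y edge by gradient along rows, local coordinates
for f,u0,u1,vs in [('w3',335,362,(165,170,175,180)),('w5',360,390,(170,180,190,200))]:
    c=load(f);g=cv2.cvtColor(c['image'],cv2.COLOR_RGB2LAB)[:,:,1].astype(float)
    for v in vs:
        r=g[v,u0:u1];d=abs(np.diff(r));u=u0+(d*(np.arange(len(d))+.5)).sum()/d.sum() if 0 else u0+d.argmax()+.5
        print(f,v,u,R.T@(pz(c,u,v,.091)[:2]-t))
c=load('w5')
a=cv2.imread('pics/w5.png');cv2.imwrite('pics/w5c.png',cv2.resize(a[80:280,190:390],None,fx=3,fy=3))
E
python3 gt.py
```

```text
w3 165 348.5 [-0.04596525 -0.00303267]
w3 170 347.5 [-0.04285249 -0.00347476]
w3 175 347.5 [-0.03971584 -0.00329816]
w3 180 347.5 [-0.03655316 -0.0031201 ]
w5 170 374.5 [-0.04932141  0.03119774]
w5 180 373.5 [-0.04480734  0.03112133]
w5 190 372.5 [-0.04021632  0.03104361]
w5 200 372.5 [-0.03555194  0.03141659]
travel tcp [ 0.0201 34.6167] [ 0.5376 -0.0084  0.126 ] [-2.8154 -9.6384  1.2418] 0.131180443458312 11.8
```

View pics/w5c.png

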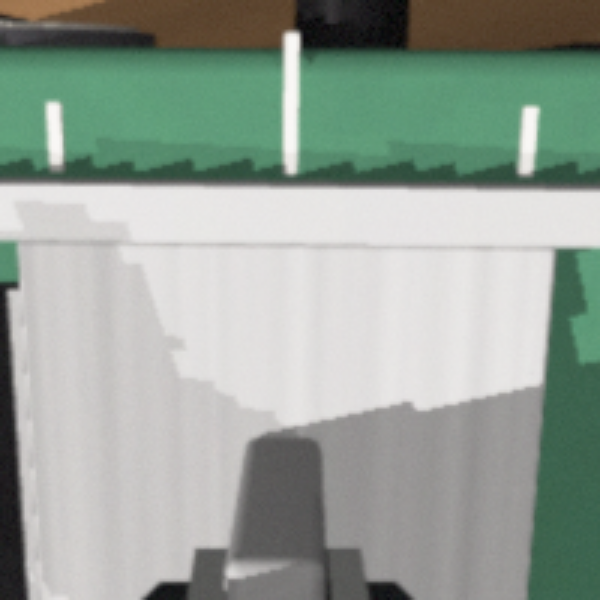

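View pics/top3c.png

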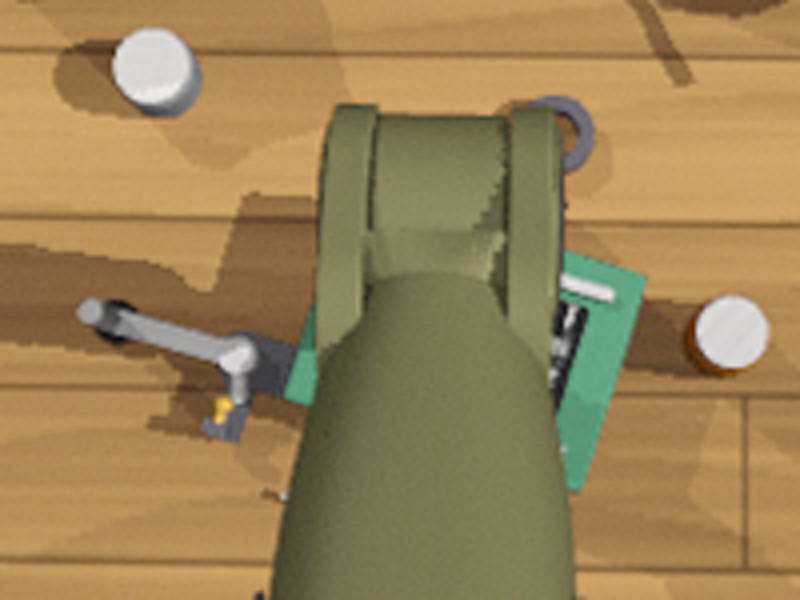

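```bash
python3 - <<'E'
from h import *
for i in range(12): vision.camera('wrist')
E
python3 gt.py
```

```text
travel tcp [ 0.0569 34.5712] [ 0.5376 -0.0084  0.126 ] [-1.9398 -8.7542  1.5621] 0.1280451733500219 12.4
```

The gate is holding steady at about 34.5 mm and the leg is still out, so I'll hand in.

```bash
python3 -c "
from bench import workorder;print(workorder.sign_off())"; python3 gt.py
```

```text
the job is handed in; nothing more can be done
None
the job is handed in; nothing more can be done
```

The leg is out in its end detent, and I handed the job in at about 12.4 s with the gripper still holding the gate at half travel.

- **Leg:** I gripped the post and swung it past the detent to 1.57 rad by the arm's own reading. After I let go, the cameras put it at 1.59 rad (wrist) and 1.61 rad (top). The top value is just beyond the 1.6 hard stop, so I put the difference down to measurement error. In the last top view it was still straight out.
- **Gate:** I gripped the tab at 80 N and slid it open. Travel measured 34.6 mm from the arm position and about 34.4 mm from the plate edge in the wrist picture, against a target of 35 mm. It settled from 35.1 mm to 34.6 mm, then held within 0.1 mm for the last 0.6 s, with about 9–10 N on the wrist.
- **Other things on the bench:** the tin and jar are where they were in the last top view, as is the visible part of the collar. The arm hid most of the screwdriver. I did not check the hammer, wrench or tray at the end, but the arm never went near them at bench height.
- **Last read-out:** the position check after hand-in was refused because the job was already closed, so the figures above are from just before it.

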